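Lock the specimen case with its tubular key

TASK

Lock the blue specimen case for transport: push the orange-handled tubular key over the black spigot in the lid, then turn it gently back and forth with light pressure until its notches find the hidden cross pin and the key drops fully home. Then turn it clockwise until the handle bar lines up with the red dots, and leave the key standing there, fully down. Do not force the lock and leave the timer, cup and bottle beside it alone.

Things in the scene. Friction and masses are not known exactly. Their poses are not given: they have to be found in the camera images.
- lock (a point): Floor of the dark ring-shaped recess in the case's lid, on the lock's vertical axis, 94 mm above the bench. x = the case's x, the line of the red dots. Inside, a horizontal cross pin 8 mm thick, 39 mm tip to tip, top 10 mm above the floor, goes through the spigot and turns with it, stiffly (0.2 N m). Low floor ribs are not the pin. Pressed with over some 15 N, an unseated key drags the pin along.
- spigot_top (a point): Top of the black spigot, 34 mm above the recess floor, on the lock's axis. Spigot 25 mm across, its top 9 mm tapered to 18 mm. The black collar round it: inner diameter 46 mm, outer 60 mm, 24 mm high above the recess floor.
- red_dots (a point): Pair of red dots on the metal ring, 38 mm from the lock's axis along its +x; another pair opposite. Handle bar (so pin) in line with them = locked, angle 0. The pin's unseen starting angle is 0.45 to 1.40 rad counter-clockwise of this line seen from above, within the green bands on the ring. Stops at -0.25 and 1.5 rad.
- case: Blue specimen case, 150 mm along x, 140 mm along y, lid top 90 mm above the bench, fixed; stands to the left or right in front of the robot. Origin at the centre of its underside; carrying handle on the -x side. It carries the lock in the middle of its lid.
- key_center (a point): Tubular T-key, loose, 0.18 to 0.35 kg, 100 mm tall, standing upright on its open rim; this point is on its axis, 50 mm above the rim (z up, x along the handle bar). Fully home on the lock the rim stands on the recess floor, this point 50 mm above lock; resting on top of the unfound pin it is 10 mm higher.
- key_bar (a point): Middle of the key's orange handle bar, 85 mm above the rim: bar 68 mm long along the key's x, 16 mm thick along y, 30 mm high.
- key: The same key; origin at the centre of its open rim. Sleeve 40 mm outer, 28 mm inner diameter, bore 42 mm deep. The rim has two notches, 13 mm wide and 12 mm deep, on the +x and -x sides, straight below the ends of the handle bar; they pass the pin when the bar is within about 0.14 rad of the pin's direction, either way round.
- timer: White bench timer, 66x66x18 mm, bystander; origin at its underside.
- cup: White sample cup with red lid, 58 mm wide, 70 mm high, bystander; origin at its underside.
- stain_bottle: White dropper bottle with blue tip, 36 mm wide, 98 mm high, bystander; origin at its underside.

How it is judged:
On the way:
1. the key has dropped over the cross pin, fully home on the lock (horizontal distance between key_center and lock below 0.008 m and z of key_center in the frame of lock below 0.055 m and angle between key_center's own z axis and vertical below 0.12 rad), for 0.2 s.
At the end, for the whole second after the job is handed in: The key stands upright (within 0.12 rad) on the lock, on its axis within 8 mm and within 5 mm of fully home, its handle bar in line with the red dots within 0.2 rad, at rest and released (all of step 1 and angle between the x axis of key_center and the x axis of lock, either way round below 0.2 rad and linear speed of key below 0.02 m/s); the robot touches nothing.
It fails at once if the lock is forced: key and case press on each other with more than 60 N (contact force between key and case above 60 N).
It fails at once if the white bench timer is moved more than 30 mm (distance of timer from where it was at the start of the episode above 0.03 m).
It fails at once if the sample cup with red lid is moved more than 30 mm (distance of cup from where it was at the start of the episode above 0.03 m).
It fails at once if the dropper bottle with blue tip is moved more than 30 mm (distance of stain_bottle from where it was at the start of the episode above 0.03 m).
It also fails if it takes over 54 s, if anything falls off the work surface, if the arm or the gripper's body presses on something with over 40 N, if the wrist force passes 120 N, or if a joint passes its speed limit or range.

ROBOT

A 6-joint arm with a two-finger parallel gripper is mounted at the origin on a cart in front of the work surface, level with it; the furniture and walls round the work are solid. World frame = base frame: x ahead of the robot, y to its left, z up, the work surface at z = 0. Lengths are in m, angles in rad, forces in N, time in s.
With the tool pointing down it reaches from about 0.425 to 0.95 m from the base axis. Payload 3.5 kg.
Tool frame: the origin (TCP) lies midway between the tips of the shut fingers; the grasp point (between the pads) lies 19 mm behind it; x points along the fingers, y is the direction in which the jaws open and shut, and the axes are right-handed (so a half turn about x gives the same grasp; the last joint's range is limited). The gripper opens to 85 mm and grips with 20 to 120 N. Pads are 22 mm wide; open, the fingers measure 114 mm over their backs; the gripper's body (76 mm by 85 mm) begins 54 mm behind the grasp point. The pads swing forward as they close: fully open they stand 13 mm farther back than shut.
Start: joints at [1.121, 0.286, 1.577, -0, 1.279, -0.15], TCP at [0.199, 0.645, 0.231] pointing down, gripper open.
Joint ranges: [-2.77, 2.77], [-0.9, 2.22], [0.21, 2.48], [-1.53, 4.67], [0.24, 2.81], [-2.84, 2.84]. Speed limits (rad/s): [2.79, 2.79, 3.14, 3.14, 3.14, 3.14].

INTERFACE

Orientations are given as a unit quaternion [x, y, z, w].
In Python, from plant import ctrl, vision gives the robot as it stands. The module is installed in compiled form; this text tells all that it offers.
- The arm moves only by the tool play_rows, never from a script. Its arguments are lists of equal length, an entry for each row: "claw": the closure in counts, from 0 (fully open) to 255 (shut); "travel": the shift along the tool's x, y, z in m, a list of three; "dr": the turn, a rotation vector about the tool's x, y, z in rad, a list of three. In form: {"claw": [claw, ...], "travel": [[tx, ty, tz], ...], "dr": [[wx, wy, wz], ...]}. A call has 1 to 20 rows; each row is the pose to reach, as a shift and turn from the pose measured when the call began, along the tool's axes at that moment; what a row does not reach only later rows make up. A row lasts 1/10 s, in which the tool goes at most 50 mm and 8.59 degrees, less where a joint would pass 70% of its speed; a pose out of reach is approached as far as the arm can. A call with a gripper value outside its range is refused whole. The fingers move at their own pace and stop on an object; "force" is the grip in N (left out, the last holds). Time passes only in rows, so rows that repeat a pose let the fingers close. It gives the time, the measured TCP pose, the force and the opening at its end, in the units of the state.
- ctrl.get_state(): the state, without advancing time (a new reading comes with each control period).
- vision.read_camera(name): name is "scene" or "side" or "wrist"; returns a dict with "img" (420x560x3 uint8, red, green, blue), "range_z" (420x560 float32, m along the optical axis (not along the pixel's ray), 0 where there is no reading), "K" (3x3 intrinsics, pixels), "distortion" ([k1, k2, p1, p2, k3] as OpenCV has them; the pictures are not rectified), "world_to_cam" (4x4, takes a point from world to camera coordinates). Camera axes: x right, y up, looking along -z (the intrinsics and any distortion apply to the point x, -y, -z); pixel columns grow to the right and rows downward; lengths in m; the calibration is good to about 2 mm. A picture is of the moment at which its call begins.
- ctrl.sign_off(): hands the job in, once; it reports no verdict.
The state is a dict: "time": time; "qpos": joint angles; "dq": joint speeds; "joint_efforts": joint torques, N m; "eef_pos": TCP position; "tcp_rot": TCP orientation; "contact_force": force on the tool from outside, world axes, zero at the start; "wrist_torque": the same for the moment, N m; "opening": opening from 0.0 (shut) to 1.0 (fully open).
Only numpy, scipy, OpenCV 4.12 (cv2) and the standard library are available. Lean on these libraries where they do the work, as an engineer would, in place of code of your own. Each camera call takes 0.05 s, during which the arm holds its last target.

## Working session

There is one attempt and no reset: what is moved stays moved. The work goes in short steps, Python scripts to look and compute and a tool call to move; the robot and the scene stay as the last step left them, time stands still between calls to the robot, and variables do not carry over. Pictures are saved under pics/ and viewed, and the job is handed in when it is done.

Besides the shell and the picture viewer there is one more tool, called after "Call:" by a JSON object that holds its "fn" and its "kwargs". play_rows: Moves the arm, as the interface text tells. Its arguments: {"type":"object","properties":{"claw":{"type":"array","items":{"type":"number"}},"travel":{"type":"array","items":{"type":"array","items":{"type":"number"}}},"dr":{"type":"array","items":{"type":"array","items":{"type":"number"}}},"force":{"type":"number"}},"required":["claw","travel","dr"]}

```bash
mkdir -p pics
cat > h.py <<'E'
import numpy as np, cv2
from scipy.spatial.transform import Rotation as R
from plant import ctrl, vision
def cam(n):
    return vision.read_camera(n)
def save(d,f): cv2.imwrite('pics/'+f,d['img'][:,:,::-1])
def ray(d,uv):
    p=cv2.undistortPoints(np.array([[uv]],float),d['K'],np.array(d['distortion'],float))[0,0]
    M=np.linalg.inv(d['world_to_cam']); v=M[:3,:3]@np.array([p[0],-p[1],-1.]); return M[:3,3],v
def onz(d,uv,z):
    o,v=ray(d,uv); return o+v*(z-o[2])/v[2]
def proj(d,P):
    c=d['world_to_cam']@np.r_[P,1]; q=np.array([c[0],-c[1],-c[2]])
    return cv2.projectPoints(q[None],np.zeros(3),np.zeros(3),d['K'],np.array(d['distortion'],float))[0].ravel()
def tri(L):
    A=np.zeros((3,3));b=np.zeros(3)
    for d,uv in L:
        o,v=ray(d,uv);v=v/np.linalg.norm(v);P=np.eye(3)-np.outer(v,v);A+=P;b+=P@o
    return np.linalg.solve(A,b)
def cloud(d):
    z=d['range_z'];h,w=z.shape;u,v=np.meshgrid(np.arange(w),np.arange(h))
    p=cv2.undistortPoints(np.stack([u,v],-1).reshape(-1,1,2).astype(float),d['K'],np.array(d['distortion'],float)).reshape(h,w,2)
    c=np.stack([p[...,0]*z,-p[...,1]*z,-z],-1);M=np.linalg.inv(d['world_to_cam'])
    return c@M[:3,:3].T+M[:3,3]
def st():
    s=ctrl.get_state();r=R.from_quat(s['tcp_rot']).as_matrix()
    print('t',round(s['time'],2),'p',np.round(s['eef_pos'],4),'x',np.round(r[:,0],3),'y',np.round(r[:,1],3),'F',np.round(s['contact_force'],1),'T',np.round(s['wrist_torque'],2),'op',round(s['opening'],3),'q',np.round(s['qpos'],3));return s
E
python3 - <<'E'
from h import *
s=st()
for n in('scene','side','wrist'):
    d=cam(n);save(d,n+'0.png');print(n,np.linalg.inv(d['world_to_cam'])[:3].round(3).tolist(),d['K'][0,0])
E
```

```text
t 0.0 p [0.199  0.6443 0.2299] x [-0.001 -0.002 -1.   ] y [ 0.295  0.955 -0.002] F [ 0.1  0.8 -0.5] T [ 0.05  0.   -0.02] op 1.001 q [ 1.121  0.287  1.578 -0.     1.279 -0.15 ]
scene [[0.741, 0.35, -0.573, -0.016], [-0.671, 0.356, -0.651, -0.655], [-0.024, 0.866, 0.499, 0.592]] 440.59388055233694
side [[-1.0, 0.021, 0.012, 0.558], [-0.001, -0.544, 0.839, 0.82], [0.024, 0.839, 0.544, 0.649]] 427.34223516239496
wrist [[0.296, -0.923, -0.247, 0.137], [0.955, 0.285, 0.079, 0.665], [-0.003, -0.26, 0.966, 0.373]] 353.56653311538884
```

View pics/scene0.png

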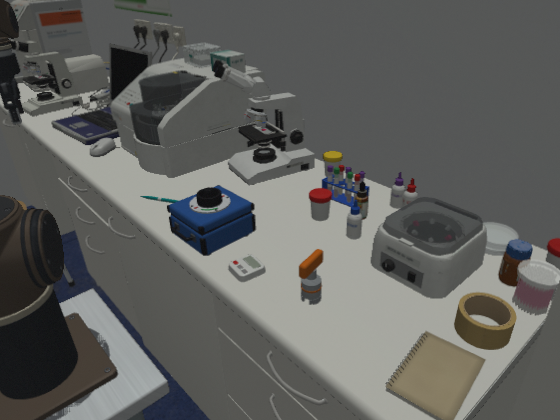

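View pics/side0.png

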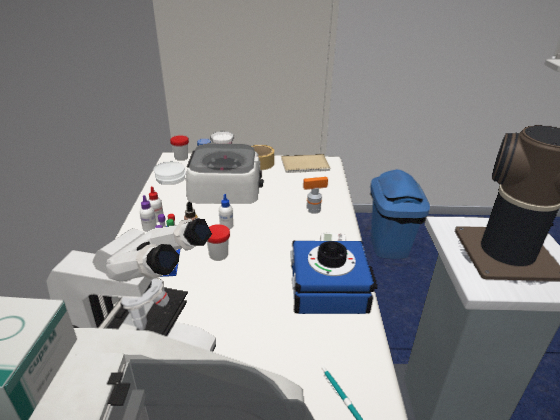

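View pics/wrist0.png

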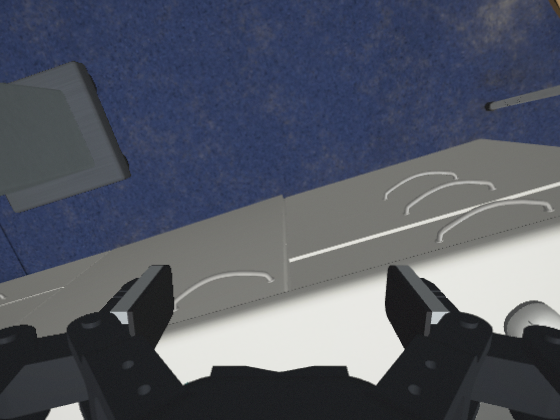

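Scene view: the case is at (212,215), with the spigot at about (209,196). The orange key is at (311,265), the timer at (247,267), the cup at (320,203) and the bottle at (355,220). Side view: the key bar is at (316,183) and the lock at (332,255). Next I'll measure from masks.

Run:
```python
from h import *
D={n:cam(n) for n in('scene','side')}
out={}
roi={'scene':(290,240,335,285),'side':(295,170,335,195)}
for n,d in D.items():
    im=d['img'].astype(int);r,g,b=im[...,0],im[...,1],im[...,2]
    m=((r>120)&(r>g*1.8)&(b<g)).astype(np.uint8);x0,y0,x1,y1=roi[n];mm=np.zeros_like(m);mm[y0:y1,x0:x1]=m[y0:y1,x0:x1]
    v,u=np.nonzero(mm);c=(u.mean(),v.mean());out[n]=c;print(n,len(u),c,u.min(),u.max(),v.min(),v.max())
    C=cloud(d)[mm>0];C=C[np.abs(C[:,2]-.085)<.03]
    print(' cloud mean',C.mean(0).round(4),C.min(0).round(3),C.max(0).round(3))
    T=C[C[:,2]>np.percentile(C[:,2],95)-.004]
    xy=T[:,:2];w,V=np.linalg.eigh(np.cov(xy.T));print(' top',len(T),T.mean(0).round(4),'ax',V[:,1],'mid',(xy.min(0)+xy.max(0))/2)
print('tri bar',tri([(D[n],out[n]) for n in D]))
for n,bx in(('scene',(160,180,260,250)),('side',(285,230,380,315))):
    x0,y0,x1,y1=bx
    cv2.imwrite(f'pics/case_{n}.png',cv2.resize(D[n]['img'][y0:y1,x0:x1,::-1],None,fx=7,fy=7,interpolation=cv2.INTER_CUBIC))
    C=cloud(D[n])[y0:y1,x0:x1].reshape(-1,3);im=D[n]['img'][y0:y1,x0:x1].reshape(-1,3)
    for lo,hi in((.08,.1),(.112,.122),(.124,.135)):
        q=C[(C[:,2]>lo)&(C[:,2]<hi)]
        if len(q):print(n,lo,len(q),q.mean(0).round(4),q.min(0).round(4),q.max(0).round(4))
d=D['scene'];cv2.imwrite('pics/key_scene.png',cv2.resize(d['img'][230:310,280:345,::-1],None,fx=7,fy=7))
```

```text
scene 131 (np.float64(310.3893129770992), np.float64(258.4961832061069)) 300 321 250 267
 cloud mean [ 0.4545 -0.1814  0.0994] [ 0.425 -0.193  0.096] [ 0.487 -0.168  0.102]
 top 129 [ 0.4549 -0.1814  0.0995] ax [-0.97672574 -0.21449203] mid [ 0.45597556 -0.18057694]
side 218 (np.float64(315.2110091743119), np.float64(182.27064220183487)) 304 327 177 188
 cloud mean [ 0.4592 -0.1715  0.0906] [ 0.427 -0.187  0.074] [ 0.49  -0.16   0.102]
 top 65 [ 0.4584 -0.174   0.0992] ax [-0.97708846 -0.2128336 ] mid [ 0.45860407 -0.17560584]
tri bar [ 0.46042889 -0.17333736  0.09072541]
scene 0.08 1705 [0.4319 0.1241 0.09  ] [0.3679 0.071  0.0801] [0.524  0.2179 0.0999]
scene 0.112 190 [0.4425 0.1388 0.1167] [0.4169 0.1149 0.1121] [0.4735 0.175  0.1219]
scene 0.124 33 [0.4447 0.1435 0.1272] [0.4341 0.1344 0.1244] [0.4534 0.1539 0.1295]
side 0.08 2912 [0.4502 0.168  0.0902] [0.3686 0.0784 0.0801] [0.5253 0.223  0.0998]
side 0.112 293 [0.4482 0.1528 0.1169] [0.4191 0.1184 0.112 ] [0.4759 0.1778 0.1219]
side 0.124 62 [0.4485 0.1502 0.1275] [0.4381 0.1409 0.1244] [0.4581 0.1583 0.1305]
```

View pics/case_scene.png

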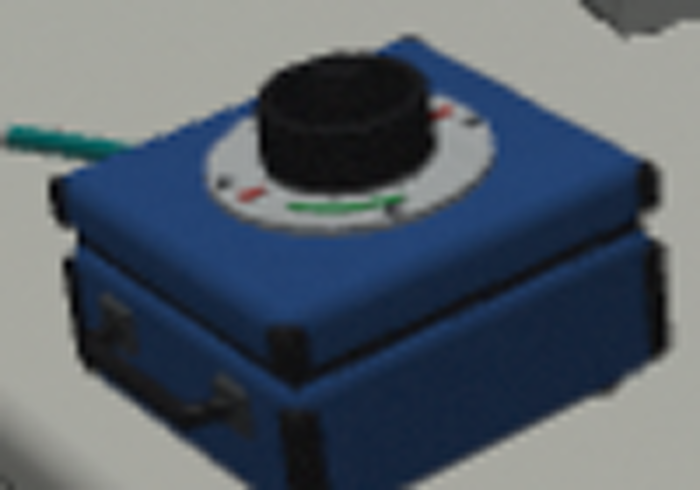

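View pics/case_side.png

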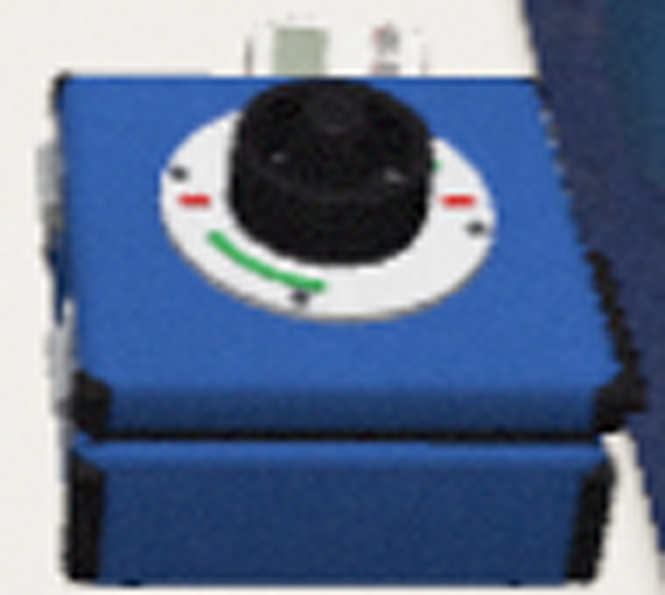

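View pics/key_scene.png

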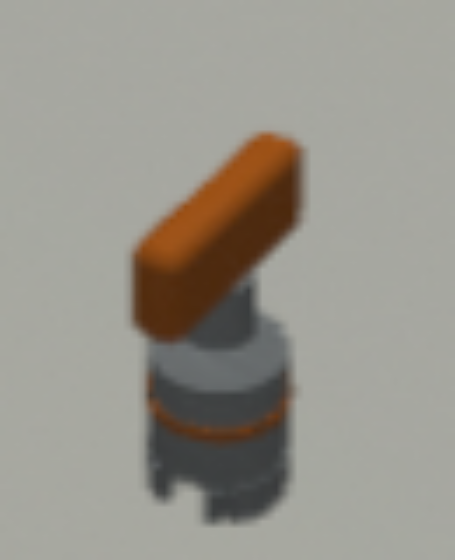

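Run:
```python
from h import *
a=np.array([.199,.644]);b=np.array([.446,.147]);
for n in('scene','side'):
    C=cloud(cam(n)).reshape(-1,3);C=C[(C[:,2]>.01)&(C[:,2]<.6)&(C[:,0]>.1)]
    for y in np.arange(-.4,.8,.1):
        q=C[abs(C[:,1]-y)<.05]
        print(n,round(y,1),[ (round(x,1),round(float(q[abs(q[:,0]-x)<.05][:,2].max()),2)) for x in np.arange(.2,.8,.1) if (abs(q[:,0]-x)<.05).sum()>3])
d=(.247,-.497,.02)
s=st();print(R.from_quat(s['tcp_rot']).as_matrix().T@np.array(d))
```

```text
scene -0.4 [(np.float64(0.4), 0.01), (np.float64(0.5), 0.01), (np.float64(0.6), 0.11), (np.float64(0.7), 0.12), (np.float64(0.8), 0.12)]
scene -0.3 [(np.float64(0.6), 0.12), (np.float64(0.7), 0.12), (np.float64(0.8), 0.12)]
scene -0.2 [(np.float64(0.4), 0.1), (np.float64(0.5), 0.1), (np.float64(0.6), 0.12), (np.float64(0.7), 0.12), (np.float64(0.8), 0.12)]
scene -0.1 [(np.float64(0.4), 0.02), (np.float64(0.7), 0.1), (np.float64(0.8), 0.1)]
scene -0.0 [(np.float64(0.4), 0.02), (np.float64(0.7), 0.07), (np.float64(0.8), 0.1)]
scene 0.1 [(np.float64(0.4), 0.13), (np.float64(0.5), 0.13), (np.float64(0.7), 0.07), (np.float64(0.8), 0.09)]
scene 0.2 [(np.float64(0.4), 0.13), (np.float64(0.5), 0.12), (np.float64(0.8), 0.06)]
scene 0.3 [(np.float64(0.7), 0.32), (np.float64(0.8), 0.29)]
scene 0.4 [(np.float64(0.4), 0.01), (np.float64(0.5), 0.01), (np.float64(0.6), 0.34), (np.float64(0.7), 0.34), (np.float64(0.8), 0.3)]
scene 0.5 [(np.float64(0.2), 0.51), (np.float64(0.5), 0.2), (np.float64(0.6), 0.28), (np.float64(0.7), 0.33), (np.float64(0.8), 0.33)]
scene 0.6 [(np.float64(0.2), 0.53), (np.fl
[... 1013 characters left out ...]
p.float64(0.4), 0.13), (np.float64(0.5), 0.13)]
side 0.3 [(np.float64(0.7), 0.31), (np.float64(0.8), 0.29)]
side 0.4 [(np.float64(0.4), 0.01), (np.float64(0.5), 0.01), (np.float64(0.6), 0.33), (np.float64(0.7), 0.34), (np.float64(0.8), 0.3)]
side 0.5 [(np.float64(0.5), 0.2), (np.float64(0.6), 0.27), (np.float64(0.7), 0.33), (np.float64(0.8), 0.33)]
side 0.6 [(np.float64(0.5), 0.28), (np.float64(0.6), 0.28), (np.float64(0.7), 0.28), (np.float64(0.8), 0.33)]
side 0.7 []
side 0.8 []
t 0.35 p [0.1992 0.6447 0.231 ] x [-0.    -0.001 -1.   ] y [ 0.295  0.955 -0.001] F [ 1.   0.2 -0. ] T [-0.03  0.01  0.04] op 0.997 q [ 1.121  0.287  1.577 -0.     1.279 -0.15 ]
[-0.01978774 -0.40190063  0.38275622]
```

Call:
{"fn": "play_rows", "kwargs": {"claw": [0,0,0,0,0,0,0,0,0,0,0,0,0,0,0,0], "travel": [[0,-0.034,0.032],[-0.004,-0.067,0.064],[-0.008,-0.1,0.096],[-0.01,-0.134,0.128],[-0.014,-0.168,0.16],[-0.018,-0.2,0.19],[-0.02,-0.235,0.224],[-0.02,-0.268,0.256],[-0.02,-0.302,0.287],[-0.02,-0.335,0.32],[-0.02,-0.368,0.35],[-0.02,-0.402,0.383],[-0.02,-0.402,0.383],[-0.02,-0.402,0.383],[-0.02,-0.402,0.383],[-0.02,-0.402,0.383]], "dr": [[0.1,0,0],[0.2,0,0],[0.3,0,0],[0.4,0,0],[0.5,0,0],[0.6,0,0],[0.7,0,0],[0.8,0,0],[0.9,0,0],[1.0,0,0],[1.1,0,0],[1.2,0,0],[1.27,0,0],[1.27,0,0],[1.27,0,0],[1.27,0,0]]}}

```text
time: 1.95
eef_pos: [0.4461, 0.1484, 0.2512]
tcp_rot: [0.499, 0.501, -0.499, 0.501]
contact_force: [-0.6, -0.3, 0.4]
opening: 1.0
```

Run:
```python
from h import *
s=st();d=cam('wrist');save(d,'w1.png');np.savez('w1.npz',**{k:np.array(v) for k,v in d.items()})
```

```text
t 1.95 p [0.4461 0.1484 0.2512] x [-0. -0. -1.] y [ 1.     0.004 -0.   ] F [-0.6 -0.3  0.4] T [-0.   -0.06  0.  ] op 1.0 q [ 0.105 -0.197  2.04  -0.     1.298  0.101]
```

View pics/w1.png

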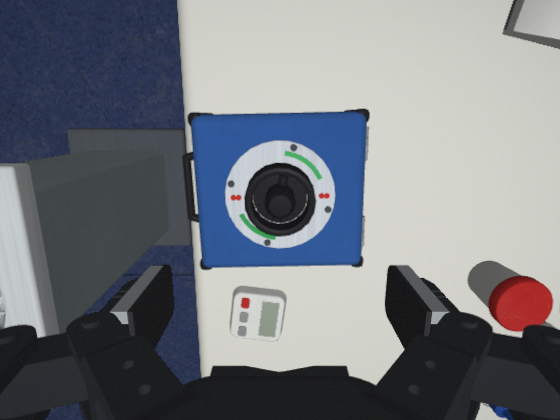

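```bash
cat > lock.py <<'E'
from h import *
d=dict(np.load('w1.npz'));im=d['img'].astype(int);r,g,b=im[...,0],im[...,1],im[...,2]
C=cloud(d)
m=((r>130)&(g<80)&(b<80));m[:, :215]=0;m[:,345:]=0;m[:170]=0;m[220:]=0
v,u=np.nonzero(m);P=[]
for s in(u<280,u>280):
    c=(u[s].mean(),v[s].mean());z=np.median(C[v[s],u[s],2]);p=onz(d,c,z);P.append(p);print(c,s.sum(),p.round(4))
P=np.array(P);dd=P[1]-P[0];print('mid',P.mean(0),'len',np.linalg.norm(dd),'yaw',np.arctan2(dd[1],dd[0]))
# ring outer: white
m=((im.min(2)>110)).astype(np.uint8);m[:130]=0;m[255:]=0;m[:,:215]=0;m[:,345:]=0
cs,_=cv2.findContours(m,cv2.RETR_EXTERNAL,cv2.CHAIN_APPROX_NONE);c=max(cs,key=cv2.contourArea)
w=np.array([onz(d,p[0].astype(float),.091)for p in c])[:,:2].astype(np.float32);print('ring',cv2.fitEllipse(w))
# collar black outline = inner contour of ring holes not usable; use darkness: collar outer top
X=C[130:255,215:345].reshape(-1,3)
for lo,hi in((.114,.122),(.125,.135),(.088,.096)):
    q=X[(X[:,2]>lo)&(X[:,2]<hi)];print(lo,len(q),q.mean(0).round(4),((q.max(0)+q.min(0))/2).round(4),(q.max(0)-q.min(0)).round(4))
m=((im.max(2)<70)).astype(np.uint8);m[:155]=0;m[240:]=0;m[:,:240]=0;m[:,320:]=0
cs,_=cv2.findContours(m,cv2.RETR_EXTERNAL,cv2.CHAIN_APPROX_NONE);c=max(cs,key=cv2.contourArea)
w=np.array([onz(d,p[0].astype(float),.118)for p in c])[:,:2].astype(np.float32);print('collar',cv2.fitEllipse(w),cv2.minEnclosingCircle(w))
cv2.imwrite('pics/w1c.png',cv2.resize(d['img'][130:255,215:345,::-1],None,fx=5,fy=5,interpolation=cv2.INTER_CUBIC))
E
python3 lock.py
```

```text
(np.float64(235.3125), np.float64(197.28125)) 32 [0.4087 0.1481 0.095 ]
(np.float64(323.64516129032256), np.float64(195.48387096774192)) 31 [0.4852 0.1498 0.0948]
mid [0.44694777 0.14892746 0.09492282] len 0.07642841660822566 yaw 0.02287923482602018
ring ((0.4470883011817932, 0.14839044213294983), (0.09592333436012268, 0.09595653414726257), 84.76661682128906)
0.114 1660 [0.4473 0.1503 0.1179] [0.4477 0.1488 0.118 ] [0.0574 0.0573 0.008 ]
0.125 508 [0.4473 0.1496 0.1278] [0.4473 0.1489 0.1275] [0.0203 0.0194 0.005 ]
0.088 12772 [0.4468 0.153  0.0921] [0.4471 0.1489 0.092 ] [0.1185 0.1118 0.008 ]
collar ((0.44696399569511414, 0.15094739198684692), (0.05548955127596855, 0.05904877558350563), 179.15081787109375) ((0.4466022253036499, 0.15105822682380676), 0.02987041510641575)
```

View pics/w1c.png

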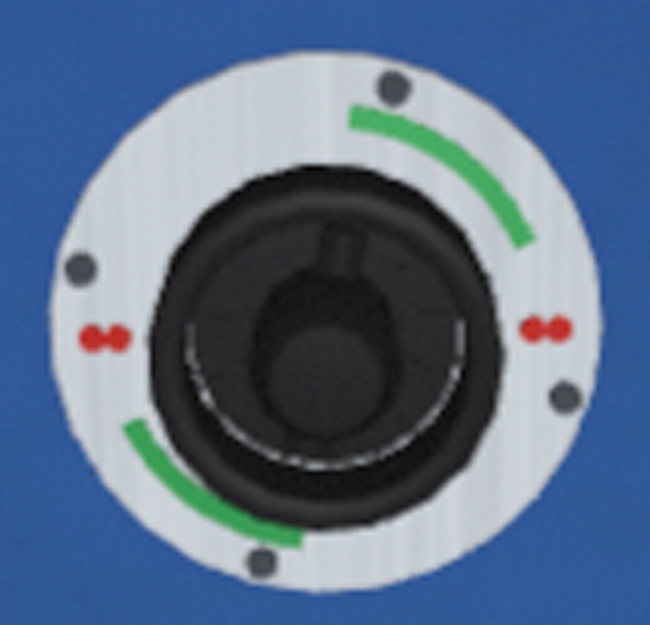

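Run:
```python
from h import *
d=dict(np.load('w1.npz'));C=cloud(d);L=np.array([.447,.149])
X=C.reshape(-1,3);q=X[:,:2]-L;rr=np.hypot(*q.T);a=np.arctan2(q[:,1],q[:,0])-.023
for lo in np.arange(-3.2,3.2,.15):
    s=(rr>.0145)&(rr<.0215)&(a>=lo)&(a<lo+.15)&(X[:,2]<.115)
    if s.sum()>2:print(round(lo+.075,2),s.sum(),np.percentile(X[s,2],[10,50,90]).round(4))
c=d['img'][160:220,245:315,::-1];c=np.clip(c.astype(float)*3,0,255).astype(np.uint8)
cv2.imwrite('pics/w1d.png',cv2.resize(c,None,fx=9,fy=9,interpolation=cv2.INTER_CUBIC))
```

```text
-3.12 19 [0.0952 0.0958 0.0972]
-2.98 23 [0.0948 0.0959 0.0966]
-2.82 26 [0.0942 0.095  0.096 ]
-2.68 23 [0.0949 0.0956 0.0965]
-2.53 22 [0.0952 0.0959 0.0968]
-2.38 16 [0.0941 0.0953 0.0959]
-2.23 15 [0.0948 0.0954 0.0969]
-2.08 13 [0.0952 0.0959 0.0963]
-1.93 12 [0.0956 0.1013 0.1031]
-1.78 13 [0.1027 0.104  0.1053]
-1.63 11 [0.1028 0.1037 0.1044]
-1.48 9 [0.0948 0.0957 0.0973]
-1.33 8 [0.0942 0.0949 0.0957]
-1.18 8 [0.0952 0.0963 0.0969]
-1.03 12 [0.0951 0.0959 0.0975]
-0.88 14 [0.0947 0.0954 0.097 ]
-0.73 16 [0.0946 0.0952 0.096 ]
-0.58 19 [0.095  0.0959 0.0966]
-0.43 25 [0.095 0.096 0.097]
-0.28 23 [0.094  0.095  0.0963]
-0.13 24 [0.0948 0.0956 0.0966]
0.02 25 [0.0948 0.0958 0.0967]
0.17 29 [0.0937 0.0953 0.0968]
0.32 22 [0.0949 0.0958 0.0966]
0.47 24 [0.0948 0.0959 0.0966]
0.62 24 [0.095  0.0959 0.0969]
0.77 24 [0.094  0.0952 0.0961]
0.92 21 [0.0949 0.0959 0.0966]
1.07 16 [0.0951 0.0959 0.0991]
1.22 22 [0.099  0.1027 0.104 ]
1.37 23 [0.0977 0.1041 0.105 ]
1.52 21 [0.1004 0.1025 0.1037]
1.67 15 [0.0952 0.0957 0.0966]
1.82 17 [0.0942 0.0952 0.0961]
1.97 17 [0.0949 0.0956 0.0964]
2.12 19 [0.0951 0.0961 0.0969]
2.27 19 [0.0943 0.0952 0.0971]
2.42 22 [0.0943 0.0949 0.0961]
2.57 22 [0.0945 0.0957 0.0963]
2.72 25 [0.0951 0.0959 0.097 ]
2.87 25 [0.0939 0.0947 0.0956]
3.02 28 [0.0951 0.0958 0.0968]
```

View pics/w1d.png

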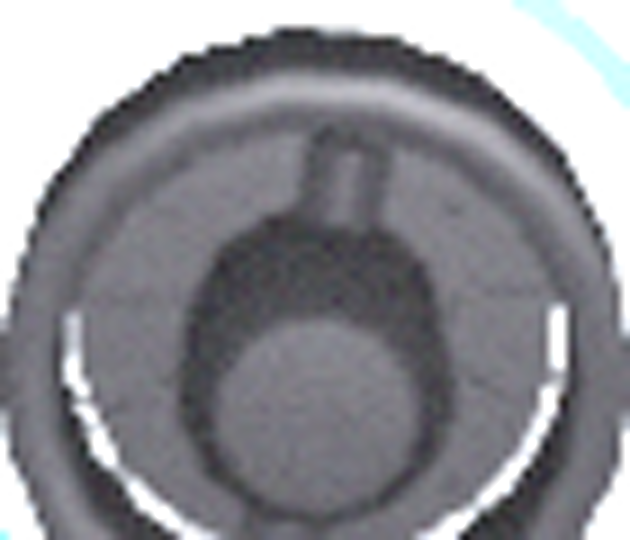

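The cross pin shows up in the range data as 10 mm ridges at +1.37 and −1.76 rad, so it lies at about 1.38 rad. The lock axis is near (0.447, 0.149), with yaw 0.023. Next I'll go and look at the key.

Call:
{"fn": "play_rows", "kwargs": {"claw": [0,0,0,0,0,0,0,0,0,0,0,0,0,0,0,0,0], "travel": [[0,0,0.03],[0,0,0.06],[0,0.002,0.09],[0.01,0.003,0.12],[0.01,0.004,0.15],[0.02,0.006,0.18],[0.02,0.008,0.21],[0.03,0.01,0.24],[0.03,0.012,0.27],[0.03,0.012,0.3],[0.03,0.012,0.325],[0.03,0.012,0.325],[0.03,0.012,0.325],[0.03,0.012,0.325],[0.03,0.012,0.325],[0.03,0.012,0.325],[0.03,0.012,0.325]], "dr": [[0.1,0,0],[0.2,0,0],[0.3,0,0],[0.4,0,0],[0.5,0,0],[0.6,0,0],[0.7,0,0],[0.8,0,0],[0.9,0,0],[1.0,0,0],[1.1,0,0],[1.2,0,0],[1.3,0,0],[1.355,0,0],[1.355,0,0],[1.355,0,0],[1.355,0,0]]}}

```text
time: 3.7
eef_pos: [0.4594, -0.176, 0.2214]
tcp_rot: [-0.703, -0.078, 0.703, -0.078]
contact_force: [0.1, 0.8, 0.3]
opening: 1.0
```

Run:
```python
from h import *
s=st();d=cam('wrist');save(d,'w2.png');np.savez('w2.npz',**{k:np.array(v) for k,v in d.items()})
im=d['img'].astype(int);r,g,b=im[...,0],im[...,1],im[...,2];C=cloud(d)
m=(r>110)&(r>g*1.7)&(b<g)&(C[...,2]>.05)&(abs(C[...,0]-.458)<.06)&(abs(C[...,1]+.177)<.05)
X=C[m];print(len(X),X.min(0).round(4),X.max(0).round(4))
t=m&(C[...,2]>np.percentile(X[:,2],90)-.004);T=C[t];print('ztop',np.median(T[:,2]))
print('rect cloud',cv2.minAreaRect(T[:,:2].astype(np.float32)))
v,u=np.nonzero(t);w=np.array([onz(d,(a,b),.1) for a,b in zip(u,v)])[:,:2].astype(np.float32)
print('rect ray',cv2.minAreaRect(w),w.mean(0))
_,V=np.linalg.eigh(np.cov(w.T));print('yaw',np.arctan2(V[1,1],V[0,1]))
```

```text
t 3.7 p [ 0.4594 -0.176   0.2214] x [-0. -0. -1.] y [ 0.22  -0.976  0.   ] F [0.1 0.8 0.3] T [ 0.07 -0.02 -0.  ] op 1.0 q [-5.720e-01 -1.170e-01  2.026e+00 -1.000e-03  1.232e+00  7.770e-01]
1479 [ 0.4271 -0.1898  0.0953] [ 0.4916 -0.1635  0.102 ]
ztop 0.09964613987246251
rect cloud ((0.45927396416664124, -0.17655561864376068), (0.06536358594894409, 0.013786105439066887), 13.17314624786377)
rect ray ((0.4596646726131439, -0.17642900347709656), (0.06501369178295135, 0.013643675483763218), 13.091392517089844) [ 0.46040025 -0.17653285]
yaw -2.9152363775758383
```

View pics/w2.png

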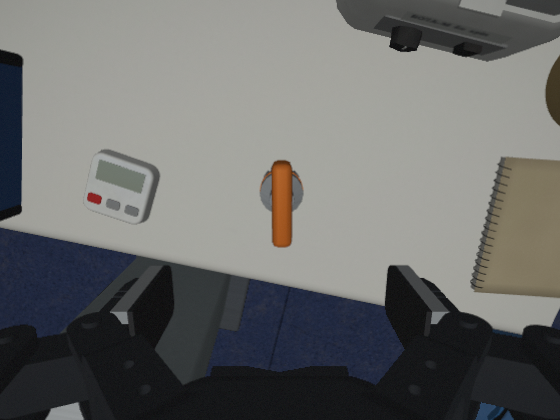

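The image shows the bar at (282,204), vertical in view and centred between the jaws, and the timer clear at (120,186). I'll descend and grip.

Call:
{"fn": "play_rows", "kwargs": {"claw": [0,0,0,0,0,0,0,255,255,255,255,255,255,255,255,255], "travel": [[0.04,0,0],[0.08,0,0],[0.11,0,0],[0.13,0,0],[0.145,0,0],[0.155,0,0],[0.155,0,0],[0.155,0,0],[0.155,0,0],[0.155,0,0],[0.155,0,0],[0.155,0,0],[0.155,0,0],[0.155,0,0],[0.155,0,0],[0.155,0,0]], "dr": [[0,0,0],[0,0,0],[0,0,0],[0,0,0],[0,0,0],[0,0,0],[0,0,0],[0,0,0],[0,0,0],[0,0,0],[0,0,0],[0,0,0],[0,0,0],[0,0,0],[0,0,0],[0,0,0]], "force": 60}}

```text
time: 5.35
eef_pos: [0.46, -0.1768, 0.0672]
tcp_rot: [0.703, 0.077, -0.702, 0.079]
contact_force: [-0.7, -1.2, 5.2]
opening: 0.201
```

Run:
```python
from h import *
s=st();d=cam('wrist');save(d,'w3.png');d=cam('scene');save(d,'s3.png')
```

```text
t 5.35 p [ 0.46   -0.1768  0.0672] x [ 0.001 -0.002 -1.   ] y [ 0.219 -0.976  0.002] F [-0.7 -1.2  5.2] T [-0.2   0.02 -0.05] op 0.201 q [-5.730e-01  9.100e-02  2.134e+00 -1.000e-03  9.140e-01  7.780e-01]
```

View pics/w3.png

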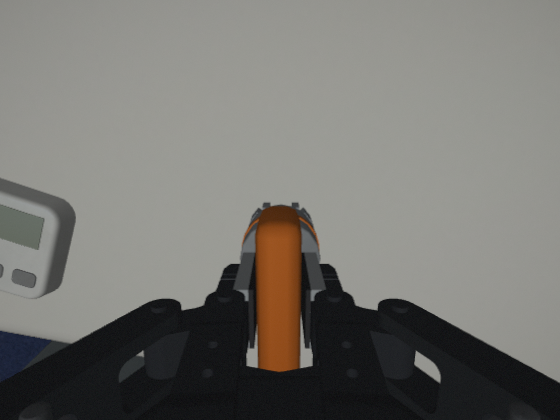

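View pics/s3.png

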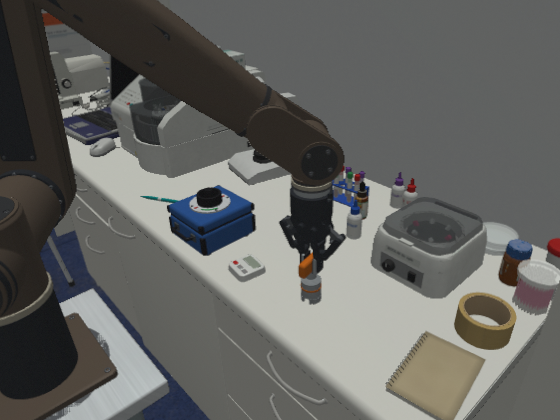

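Call:
{"fn": "play_rows", "kwargs": {"claw": [255,255,255,255,255,255,255], "travel": [[-0.01,0,0],[-0.04,0,0],[-0.08,0,0],[-0.12,0,0],[-0.15,0,0],[-0.16,0,0],[-0.16,0,0]], "dr": [[0,0,0],[0,0,0],[0,0,0],[0,0,0],[0,0,0],[0,0,0],[0,0,0]]}}

```text
time: 6.15
eef_pos: [0.46, -0.1765, 0.2278]
tcp_rot: [0.704, 0.077, -0.702, 0.079]
contact_force: [-0.1, -0.4, -2.9]
opening: 0.206
```

Call:
{"fn": "play_rows", "kwargs": {"claw": [255,255,255,255,255,255,255,255,255,255,255,255,255,255,255,255,255], "travel": [[0,-0.02,-0.004],[0,-0.05,-0.009],[0,-0.08,-0.015],[0,-0.11,-0.02],[0,-0.14,-0.026],[0,-0.17,-0.031],[0,-0.2,-0.037],[0,-0.23,-0.042],[0,-0.26,-0.048],[0,-0.29,-0.053],[0,-0.31,-0.057],[0,-0.321,-0.059],[0,-0.321,-0.059],[0,-0.321,-0.059],[0,-0.321,-0.059],[0,-0.321,-0.059],[0,-0.321,-0.059]], "dr": [[-0.09,0,0],[-0.18,0,0],[-0.27,0,0],[-0.36,0,0],[-0.45,0,0],[-0.54,0,0],[-0.63,0,0],[-0.72,0,0],[-0.81,0,0],[-0.9,0,0],[-0.99,0,0],[-1.08,0,0],[-1.13,0,0],[-1.175,0,0],[-1.175,0,0],[-1.175,0,0],[-1.175,0,0]]}}

```text
time: 7.85
eef_pos: [0.4465, 0.1495, 0.2257]
tcp_rot: [-0.541, -0.453, 0.542, -0.455]
contact_force: [0.4, -0.3, -3.0]
opening: 0.206
```

Run:
```python
from h import *
s=st()
for n in('wrist','scene','side'):
    d=cam(n);save(d,n+'4.png');np.savez(n+'4.npz',**{k:np.array(v) for k,v in d.items()})
```

```text
t 7.85 p [0.4465 0.1495 0.2257] x [ 0.    -0.003 -1.   ] y [ 0.985 -0.175  0.001] F [ 0.4 -0.3 -3. ] T [0.04 0.02 0.02] op 0.206 q [ 0.109 -0.173  2.067 -0.003  1.247  0.285]
```

View pics/wrist4.png

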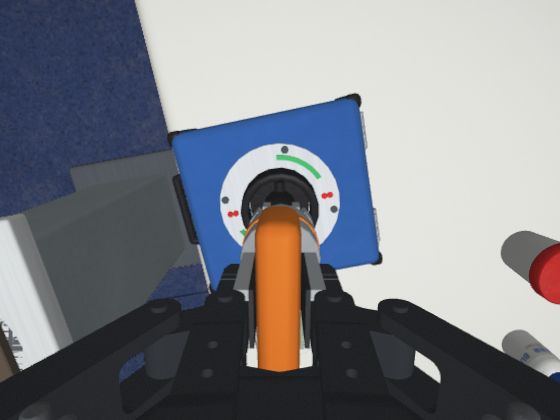

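View pics/scene4.png

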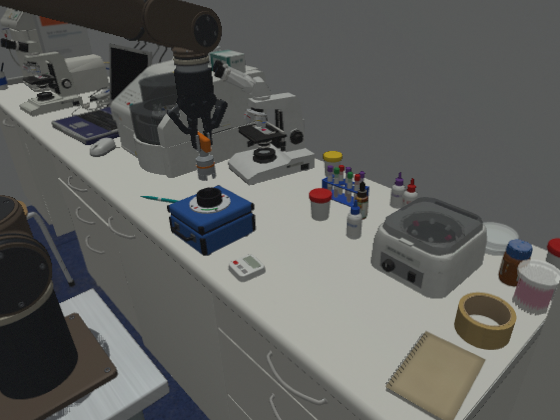

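View pics/side4.png

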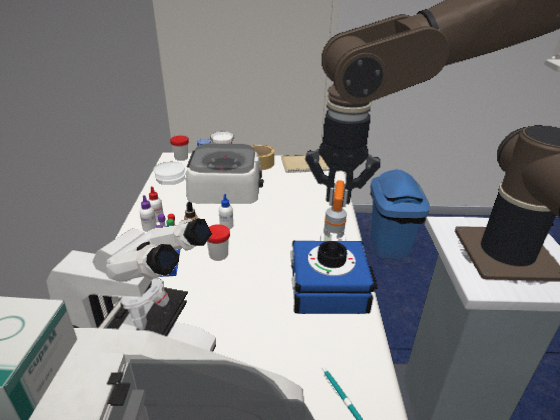

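Run:
```python
from h import *
from scipy.optimize import least_squares
def fit(P,r,c0):
    f=lambda c:np.hypot(P[:,0]-c[0],P[:,1]-c[1])-r
    s=least_squares(f,c0,loss='soft_l1',f_scale=.001);return s.x,np.median(abs(f(s.x)))
for n in('scene','side','wrist'):
    d=dict(np.load(n+'4.npz'));C=cloud(d).reshape(-1,3);L=np.array([.447,.149])
    N=C[np.hypot(*(C[:,:2]-L).T)<.045]
    s=N[(N[:,2]>.160)&(N[:,2]<.19)]
    print(n,'zmin of key',np.percentile(N[(N[:,2]>.14)&(N[:,2]<.23),2],[1,5]) if len(s) else 0)
    if len(s)>10:
        for lo,hi in((.162,.174),(.176,.19)):
            q=N[(N[:,2]>lo)&(N[:,2]<hi)];print(' sleeve',lo,len(q),fit(q,.02,L))
    c=N[(N[:,2]>.098)&(N[:,2]<.114)&(np.hypot(*(N[:,:2]-L).T)>.024)]
    if len(c)>5:print(' collar',len(c),fit(c,.03,L))
    t=N[(N[:,2]>.116)&(N[:,2]<.122)]
    t=N[(N[:,2]>.1265)&(N[:,2]<.132)]
    if len(t)>5:print(' spig top',len(t),t.mean(0))
```

```text
scene zmin of key [0.16007567 0.16420297]
 sleeve 0.162 70 (array([0.44793766, 0.14662393]), np.float64(0.0008490061900301455))
 sleeve 0.176 100 (array([0.44769616, 0.1463105 ]), np.float64(0.0008413769627134068))
 collar 165 (array([0.44719964, 0.14724778]), np.float64(0.0008472110126299497))
 spig top 22 [0.4454255  0.14377135 0.12804563]
side zmin of key [0.16009657 0.16407038]
 sleeve 0.162 78 (array([0.44890525, 0.14644229]), np.float64(0.0005986991378943447))
 sleeve 0.176 118 (array([0.44839368, 0.1468306 ]), np.float64(0.000656273511319222))
 collar 232 (array([0.4473237 , 0.14668614]), np.float64(0.0008644339509983716))
 spig top 44 [0.44740696 0.14844944 0.12805106]
wrist zmin of key [0.15943065 0.16291537]
 sleeve 0.162 190 (array([0.44785967, 0.14805013]), np.float64(0.00021554626132398898))
 sleeve 0.176 94 (array([0.44758696, 0.14811955]), np.float64(0.0001531602983959844))
 collar 259 (array([0.44715606, 0.1477896 ]), np.float64(0.00020650159327940953))
 spig top 22 [0.44835805 0.15731283 0.12763379]
```

Call:
{"fn": "play_rows", "kwargs": {"claw": [255,255,255,255,255,255,255,255,255], "travel": [[0.01,-0.0008,0],[0.02,-0.0008,0],[0.026,-0.0008,0],[0.029,-0.0008,0],[0.032,-0.0008,0],[0.034,-0.0008,0],[0.036,-0.0008,0],[0.038,-0.0008,0],[0.038,-0.0008,0]], "dr": [[0,0,0],[0,0,0],[0,0,0],[0,0,0],[0,0,0],[0,0,0],[0,0,0],[0,0,0],[0,0,0]]}}

```text
time: 8.9
eef_pos: [0.4462, 0.1496, 0.1886]
tcp_rot: [-0.542, -0.453, 0.542, -0.455]
contact_force: [-0.4, -0.4, -2.4]
opening: 0.198
```

Run:
```python
from h import *
s=st()
```

```text
t 8.9 p [0.4462 0.1496 0.1886] x [ 0.002 -0.002 -1.   ] y [ 0.985 -0.174  0.002] F [-0.4 -0.4 -2.4] T [-0.01 -0.05 -0.  ] op 0.198 q [ 0.109 -0.136  2.106 -0.003  1.17   0.285]
```

Call:
{"fn": "play_rows", "kwargs": {"claw": [255,255,255,255,255,255,255], "travel": [[0.003,0,0],[0.006,0,0],[0.009,0,0],[0.011,0,0],[0.013,0,0],[0.014,0,0],[0.014,0,0]], "dr": [[0,0,0],[0,0,0],[0,0,0],[0,0,0],[0,0,0],[0,0,0],[0,0,0]]}}

```text
time: 9.6
eef_pos: [0.4461, 0.1495, 0.1744]
tcp_rot: [-0.542, -0.453, 0.542, -0.455]
contact_force: [0.1, -0.2, -2.3]
opening: 0.201
```

Run:
```python
from h import *
s=st()
```

```text
t 9.6 p [0.4461 0.1495 0.1744] x [ 0.002 -0.002 -1.   ] y [ 0.985 -0.174  0.002] F [ 0.1 -0.2 -2.3] T [-0.02  0.   -0.  ] op 0.201 q [ 0.109 -0.12   2.119 -0.003  1.141  0.285]
```

Call:
{"fn": "play_rows", "kwargs": {"claw": [255,255,255,255,255,255], "travel": [[0.001,0,0],[0.002,0,0],[0.003,0,0],[0.004,0,0],[0.005,0,0],[0.005,0,0]], "dr": [[0,0,0],[0,0,0],[0,0,0],[0,0,0],[0,0,0],[0,0,0]]}}

```text
time: 10.2
eef_pos: [0.446, 0.1495, 0.1691]
tcp_rot: [-0.542, -0.453, 0.542, -0.455]
contact_force: [-0.0, -0.4, -2.8]
opening: 0.204
```

Run:
```python
from h import *
s=st()
```

```text
t 10.2 p [0.446  0.1495 0.1691] x [ 0.001 -0.002 -1.   ] y [ 0.985 -0.174  0.002] F [-0.  -0.4 -2.8] T [-0.    0.04  0.03] op 0.204 q [ 0.109 -0.113  2.123 -0.003  1.131  0.285]
```

Call:
{"fn": "play_rows", "kwargs": {"claw": [255,255,255,255,255,255,255,255], "travel": [[0.001,0,0],[0.002,0,0],[0.003,0,0],[0.004,0,0],[0.005,0,0],[0.006,0,0],[0.007,0,0],[0.007,0,0]], "dr": [[0,0,0],[0,0,0],[0,0,0],[0,0,0],[0,0,0],[0,0,0],[0,0,0],[0,0,0]]}}

```text
time: 11.0
eef_pos: [0.4459, 0.1495, 0.162]
tcp_rot: [-0.541, -0.453, 0.542, -0.455]
contact_force: [-1.0, -0.6, -3.1]
opening: 0.206
```

Run:
```python
from h import *
s=st()
```

```text
t 11.0 p [0.4459 0.1495 0.162 ] x [ 0.001 -0.003 -1.   ] y [ 0.985 -0.174  0.001] F [-1.  -0.6 -3.1] T [ 0.01  0.03 -0.01] op 0.206 q [ 0.109 -0.104  2.129 -0.003  1.116  0.285]
```

Call:
{"fn": "play_rows", "kwargs": {"claw": [255,255,255,255,255,255,255,255], "travel": [[0.001,0,0],[0.001,0,0],[0.001,0,0],[0.001,0,0],[0.001,0,0],[0.001,0,0],[0.001,0,0],[0.001,0,0]], "dr": [[0,0,0],[0,0,0],[0.05,0,0],[0.12,0,0],[0.19,0,0],[0.26,0,0],[0.33,0,0],[0.4,0,0]]}}

```text
time: 11.8
eef_pos: [0.4463, 0.1493, 0.1614]
tcp_rot: [0.622, 0.336, -0.621, 0.339]
contact_force: [0.0, -1.1, -0.8]
opening: 0.208
```

Run:
```python
from h import *
s=st()
```

```text
t 11.8 p [0.4463 0.1493 0.1614] x [ 0.002 -0.003 -1.   ] y [ 0.838 -0.545  0.003] F [ 0.  -1.1 -0.8] T [-0.09 -0.02  0.26] op 0.208 q [ 0.109 -0.103  2.129 -0.004  1.114  0.687]
```

Call:
{"fn": "play_rows", "kwargs": {"claw": [255,255,255,255,255,255,255,255,255,255,255,255,255,255], "travel": [[0,0,0],[0,0,0],[0,0,0],[0,0,0],[0,0,0],[0,0,0],[0,0,0],[0,0,0],[0,0,0],[0,0,0],[0,0,0],[0,0,0],[0,0,0],[0,0,0]], "dr": [[0.08,0,0],[0.16,0,0],[0.24,0,0],[0.32,0,0],[0.4,0,0],[0.48,0,0],[0.56,0,0],[0.64,0,0],[0.72,0,0],[0.8,0,0],[0.88,0,0],[0.94,0,0],[0.97,0,0],[0.97,0,0]]}}

```text
time: 13.2
eef_pos: [0.4466, 0.1491, 0.1615]
tcp_rot: [0.708, 0.007, -0.706, 0.01]
contact_force: [1.2, -0.3, -2.3]
opening: 0.202
```

Run:
```python
from h import *
s=st();d=cam('wrist');save(d,'w5.png');
im=d['img'].astype(int);r,g,b=im[...,0],im[...,1],im[...,2];C=cloud(d)
m=(r>110)&(r>g*1.7)&(b<g)&(C[...,2]>.18)&(C[...,2]<.21)
T=C[m];w=cv2.minAreaRect(T[:,:2].astype(np.float32));_,V=np.linalg.eigh(np.cov(T[:,:2].T))
print(w,np.median(T[:,2]),'yaw',np.arctan(V[1,1]/V[0,1]))
```

```text
t 13.2 p [0.4466 0.1491 0.1615] x [ 0.003 -0.004 -1.   ] y [ 0.025 -1.     0.004] F [ 1.2 -0.3 -2.3] T [-0.24 -0.25  0.27] op 0.202 q [ 0.108 -0.103  2.129 -0.005  1.113  1.656]
((0.4507136642932892, 0.15157325565814972), (0.05725817009806633, 0.015319429337978363), 2.5506129264831543) 0.1939284457037201 yaw 0.04808576066251082
```

View pics/w5.png

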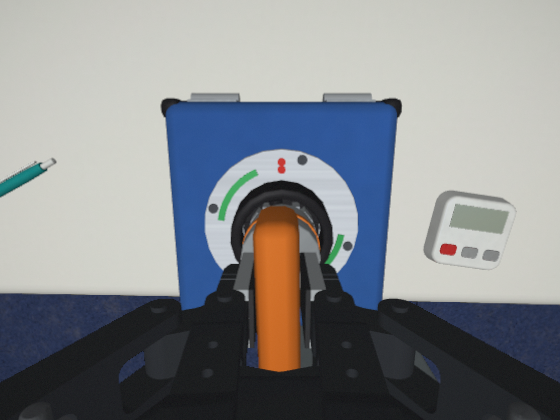

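The image shows the bar's axis at column ~279, pointing at the red dots at (281,165). The bar top is at z = 0.194, so the rim is on the floor. I'll release and withdraw.

Call:
{"fn": "play_rows", "kwargs": {"claw": [200,150,100,50,0,0,0,0,0,0,0,0,0,0,0,0], "travel": [[0,0,0],[0,0,0],[0,0,0],[0,0,0],[0,0,0],[0,0,0],[0,0,0],[0,0,0],[-0.01,0,0],[-0.03,0,0],[-0.06,0,0],[-0.09,0,0],[-0.11,0,0],[-0.12,0,0],[-0.12,0,0],[-0.12,0,0]], "dr": [[0,0,0],[0,0,0],[0,0,0],[0,0,0],[0,0,0],[0,0,0],[0,0,0],[0,0,0],[0,0,0],[0,0,0],[0,0,0],[0,0,0],[0,0,0],[0,0,0],[0,0,0],[0,0,0]]}}

```text
time: 14.85
eef_pos: [0.4458, 0.1495, 0.2807]
tcp_rot: [0.708, 0.008, -0.707, 0.01]
contact_force: [0.1, 0.4, 0.0]
opening: 1.002
```

Run:
```python
from h import *
s=st();
for n in('wrist','side','scene'):
    d=cam(n);save(d,n+'6.png')
    im=d['img'].astype(int);r,g,b=im[...,0],im[...,1],im[...,2];C=cloud(d)
    m=(r>110)&(r>g*1.7)&(b<g)&(C[...,2]>.15)&(C[...,2]<.21)&(abs(C[...,0]-.447)<.06)&(abs(C[...,1]-.149)<.06)
    T=C[m];zt=np.percentile(T[:,2],97);T=T[T[:,2]>zt-.005];w=cv2.minAreaRect(T[:,:2].astype(np.float32));_,V=np.linalg.eigh(np.cov(T[:,:2].T))
    print(n,len(T),w,np.median(T[:,2]),'yaw',np.arctan(V[1,1]/V[0,1]))
```

```text
t 14.85 p [0.4458 0.1495 0.2807] x [ 0.001 -0.004 -1.   ] y [ 0.025 -1.     0.004] F [0.1 0.4 0. ] T [0.05 0.   0.01] op 1.002 q [ 0.11  -0.217  2.004 -0.004  1.354  1.656]
wrist 1965 ((0.4464797377586365, 0.1488041877746582), (0.06570357829332352, 0.015235640108585358), 4.368837833404541) 0.1935075859959311 yaw 0.07911887062503288
side 173 ((0.44688066840171814, 0.14994482696056366), (0.06494474411010742, 0.014252210035920143), 6.219803333282471) 0.193128594908399 yaw 0.07402085215692483
scene 72 ((0.4435328543186188, 0.14359304308891296), (0.061749618500471115, 0.010393631644546986), 3.669372797012329) 0.19353477509816727 yaw 0.08378703264206314
```

View pics/wrist6.png

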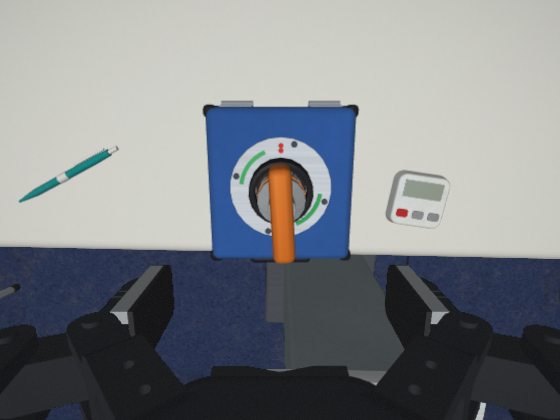

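View pics/side6.png

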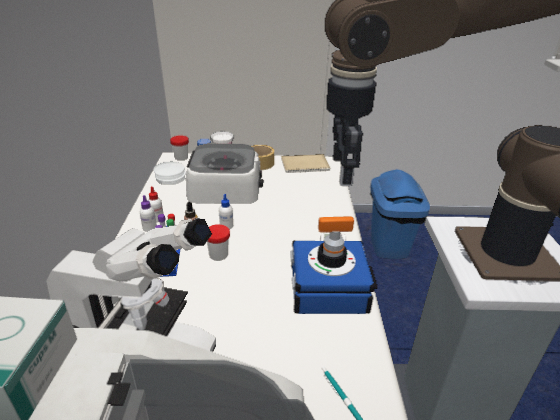

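The bar is at yaw 0.077 against 0.023 for the dots, an error of about 0.055 rad. It is fully down, centred within about 1 mm and free of the gripper, so I'm handing in.

Run:
```python
from h import *
print(ctrl.sign_off())
```

```text
the job is handed in; nothing more can be done
None
```

The key is fully home on the lock, turned clockwise into line with the red dots, and released; I handed in at about 15 s on the clock.

- **Finding the pin:** The wrist range image showed the cross pin at about 1.38 rad, so I put the key on already lined up with it. It dropped over the pin at the first try, and I did not need the back-and-forth search. The wrist force stayed within a few newtons.
- **Turning:** It took about 0.27 N m to turn the key to the red dots. On release the bar sprang back about 0.03–0.05 rad.
- **Last checks:**
  - The bar top is at 0.1935 m, so the rim is on the recess floor.
  - The bar is within about 0.06 rad of the dots, against a limit of 0.2.
  - In the wrist and side views the bar is centred within about 1 mm of the axis. The scene view read about 6 mm off, but it had only 72 points, partly hidden, so I trusted the other two.
  - The gripper is open, well clear and reads no contact force.
- **Bystanders:** The timer, cup and bottle look unmoved in the pictures. I did not measure their positions afterwards.

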